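Unstack the charged battery packs and fit each into its appliance

ROBOT

A 6-joint arm with a two-finger parallel gripper is mounted at the origin on the work surface. World frame = base frame: x ahead of the robot, y to its left, z up, the work surface at z = 0. Lengths are in mm, angles in rad, forces in N, time in s.
With the tool pointing down it reaches from about 275 to 850 mm from the base axis. Payload 19 kg.
Tool frame: the origin (TCP) lies where the fingers leave the gripper's body, on its centre line; the fingertips stand 73 mm ahead of it and the grasp point (between the pads) lies 54 mm ahead of it; z points along the fingers, x is the direction in which the jaws open and shut, and the axes are right-handed (so a half turn about z gives the same grasp; the last joint's range is limited). The gripper opens to 85 mm and grips with 20 to 120 N. Pads are 22 mm wide; open, the fingers measure 114 mm over their backs; the gripper's body (76 mm by 85 mm) begins 54 mm behind the grasp point. The pads swing forward as they close: fully open they stand 13 mm farther back than shut.
Start: joints at [-0.134, 0.15, 1.437, -0, 1.554, -0.134], TCP at [574.977, -0.017, 303.867] pointing down, gripper open.
Joint ranges: [-2.8, 2.8], [-0.68, 2.1], [0.12, 2.68], [-1.39, 4.53], [0.16, 2.79], [-2.81, 2.81]. Speed limits (rad/s): [1.89, 1.89, 2.22, 3.01, 3.01, 3.01].

INTERFACE

Orientations are given as a unit quaternion [w, x, y, z].
In Python, from workcell import readout, imaging, order gives the robot as it stands. The module is installed in compiled form; this text tells all that it offers.
- The arm moves only by the tool step_arm, never from a script. Its argument "series" is a list of rows, each a list of 7 numbers: the turn, a rotation vector about the tool's x, y, z in units of 10 degrees (1.0 is 10 degrees), then the shift along the tool's x, y, z in units of 30 mm (1.0 is 30 mm), then the closure, from -1 (fully open) to 1 (shut), so that 0 is half open. In form: [[ax, ay, az, dx, dy, dz, jaw], ...]. A call has exactly 5 rows; each row is the pose to reach, as a shift and turn from the pose measured when the call began, along the tool's axes at that moment; what a row does not reach only later rows make up. A row lasts 1/8 s, in which the tool goes at most 62.5 mm and 10.7 degrees, less where a joint would pass 70% of its speed; a pose out of reach is approached as far as the arm can. A call with a gripper value outside its range is refused whole. The fingers move at their own pace and stop on an object; "grip_force" is the grip in N (left out, the last holds). Time passes only in rows, so rows that repeat a pose let the fingers close, or fill a call up. It gives the time, the measured TCP pose, the force and the opening at its end, in the units of the state.
- readout.observe(): the state, without advancing time (a new reading comes with each control period).
- imaging.camera(name): name is "scene" or "side" or "wrist"; returns the picture (420x560x3 uint8, blue, green, red); there is no depth.
- imaging.get_calibration(name): a dict with "vfov" (degrees; the focal length in pixels is half the picture's height over the tangent of half this angle, whatever the lens; pixels are square), "cx", "cy" (the principal point, pixels), "k1" (the pictures are not rectified: a ray, as slopes to the right and down, at radius r is drawn at 1 + k1 r^2 times it, then the intrinsics apply), "extrinsics" (4x4, takes a point from world to camera coordinates); the wrist camera has in their place "hand_eye" (4x4, takes a point from camera to tool coordinates, whose origin is the TCP and whose axes are the tool frame's). Camera axes: x right, y down, z forward; pixel columns grow to the right and rows downward; lengths in mm; the calibration is good to about 2 mm. A picture is of the moment at which its call begins: read the wrist's pose just before it. get_calibration takes no time and is no camera call.
- order.sign_off(): hands the job in, once; it reports no verdict.
Trained networks look in the newest picture that a camera, given by its name, has taken for a name from the list of things; names that differ only in an ending like _2 or _b are one class to them, and where a whole thing is asked for, a point or a joint stands for the part that bears it (a point fixed in the world has none). Each returns a list of dicts, best first, with "confidence" (0 to 1); they miss things now and then, are a little off and sometimes report something else, mostly with a low value. They report only what shows in the picture. A call takes as long as a camera call. They do not tell look-alikes from the thing itself.
- imaging.boxes_of(camera, name): "centre" ([row, column] as shares, 0 to 1, of the picture: columns of its width, rows of its height, amid what is visible of it).
- imaging.pinpoint(camera, name): "centre" ([row, column] as shares, 0 to 1, of the picture: columns of its width, rows of its height: a listed point, or the origin of a listed thing).
The state is a dict: "clock": time; "qpos": joint angles; "joint_vel": joint speeds; "effort": joint torques, N m; "eef_pos": TCP position; "orientation": TCP orientation; "force": force on the tool from outside, world axes, zero at the start; "moment": the same for the moment, N m; "finger_gap": opening from 0.0 (shut) to 1.0 (fully open).
Only numpy, scipy, OpenCV 4.12 (cv2) and the standard library are available. Lean on these libraries where they do the work, as an engineer would, in place of code of your own. Each camera call takes 0.05 s, during which the arm holds its last target. There are 200 camera calls.

TASK

The three charged battery packs stand in one stack: take the stack apart and seat each pack, right way up and fully down, in the battery bay it belongs to: the slim pack in the wireless speaker, the square pack in the floodlight and the large pack in the radio. The radio's sliding catch covers one end of its bay: slide it back to let the large pack in, then fully home again over the end of the seated pack. Lower the packs in gently rather than dropping them, do not knock the small white mug, and let go of everything at the end.

Things in the scene. Friction and masses are not known exactly. Their poses are not given: they have to be found in the camera images.
- pack_slim: slim battery pack, black with a grey top plate, a block 88 (x) x 34 (y) x 32 mm high, about 0.2 kg; origin at the centre of its underside, z up. On top of the stack at the start, turned a little on the pack below. Fits its bay either way round; take it across its 34 mm width.
- pack_square: square battery pack, same black plastic with a grey top plate, 60 x 60 x 32 mm high, about 0.24 kg; origin at the centre of its underside, z up. In the middle of the stack, turned a little on the large pack. Fits its bay any of the four ways round.
- pack_large: large battery pack, same black plastic with grey on top of the block and steps, about 0.34 kg, at the bottom of the stack, on the table; origin at the centre of its underside, z up. Foot 100 (x) x 56 (y) x 16 mm high; on it a block 68 (x) x 56 (y), up to 34 mm above the underside, so that a low step 16 mm long and 16 mm high is left at each x end. Fits its bay either way round; take it across its 56 mm width.
- speaker: wireless speaker lying upside down, grey cloth body with black ends, 180 (x) x 84 (y) mm, fixed. Origin on the table, straight below the centre of its battery bay. The bay is a recess in the grey plate on top, long side along x: 98 (x) x 44 (y) mm, mouth (and plate) 70 mm above the table, floor 52 mm above the table, so the seated slim pack stands 14 mm proud.
- floodlight: cordless floodlight lying on its glass, black frame, aluminium cooling fins and a U-shaped bracket, 150 (x) x 130 (y) mm, fixed. Origin on the table, straight below the centre of its battery bay. The bay is a recess 70 x 70 mm (sides along x and y) in the grey block on its back, mouth 56 mm and floor 38 mm above the table, so the seated square pack stands 14 mm proud.
- radio: portable radio lying on its face, white, 200 (x) x 120 (y) mm, with a folded carrying handle and three knobs on its +x end, fixed. Origin on the table, straight below the centre of its battery bay. The bay is a recess in its back, long side along x: 110 (x) x 66 (y) mm, mouth 62 mm and floor 42 mm above the table, so the block of the seated large pack stands 14 mm proud and its steps lie 4 mm below the mouth. The black sliding catch lies at the bay's -x end.
- catch (a joint): slide of the radio's catch, a black plate 52 x 62 x 4 mm between two 6 mm high guides on the radio's back: 0 = fully home, its edge covering the last 16 mm of the bay's -x end; it slides along the radio's -x up to 0.028 m (end stop), and from 0.022 on it is well clear of the bay. At the start it is home or up to 4 mm short of it. Stiff, about 2 N, and stays where it is left.
- catch_tab (a point): middle of the top edge of the catch's upright finger tab: 10 mm thick (along the radio's x), 44 mm wide (along its y), 16 mm high above the catch plate, its top 82 mm above the table; the point is 80 mm from the bay's centre along the radio's -x when the catch is home and moves with it. Its axes are the radio's.
- mug: small white mug, 64 mm wide, 75 mm high, handle towards the robot, loose; origin at the centre of its underside. Must not be knocked.
Not all that is in view belongs to the job. What is shaped like the pack_slim but pink or red is not meant.

How it is judged:
By the outcome, as a careful person would: the job done as asked, in the order asked, and still so for the second after the job is handed in, with the robot touching nothing.
It also fails if it takes over 125 s, if anything falls off the work surface, if the arm or the gripper's body presses on something with over 40 N, if the wrist force passes 120 N, or if a joint passes its speed limit or range.

## Working session

There is one attempt and no reset: what is moved stays moved. The work goes in short steps, Python scripts to look and compute and a tool call to move; the robot and the scene stay as the last step left them, time stands still between calls to the robot, and variables do not carry over. Pictures are saved under pics/ and viewed, about 12 in all and at most 16, crops included, and the job is handed in when it is done.

Besides the shell and the picture viewer there is one more tool, called after "Call:" as a command line: name --pt "numbers of a row" for each row, then --argument value for the rest. step_arm: Moves the arm, as the interface text tells. Its arguments: {"type":"object","properties":{"series":{"type":"array"},"grip_force":{"type":"number"}},"required":["series"]}

```bash
mkdir -p pics; ls; cat > h.py <<'E'
import numpy as np, cv2
from scipy.spatial.transform import Rotation as R
from workcell import readout, imaging, order
def state():
    s=readout.observe(); return s
def T_tool(s):
    w,x,y,z=s['orientation']; T=np.eye(4); T[:3,:3]=R.from_quat([x,y,z,w]).as_matrix(); T[:3,3]=s['eef_pos']; return T
def cam(name,s=None):
    """K, dist, world->cam"""
    c=imaging.get_calibration(name); f=210/np.tan(np.radians(c['vfov'])/2)
    K=np.array([[f,0,c['cx']],[0,f,c['cy']],[0,0,1.]]); D=np.array([c['k1'],0,0,0,0.])
    E=np.array(c['extrinsics']) if 'extrinsics' in c else np.linalg.inv(T_tool(s or state())@np.array(c['hand_eye']))
    return K,D,E
def proj(cm,P):
    K,D,E=cm; return cv2.projectPoints(np.atleast_2d(np.float64(P)),cv2.Rodrigues(E[:3,:3])[0],E[:3,3],K,D)[0].reshape(-1,2)
def ray(cm,uv):
    K,D,E=cm; n=cv2.undistortPoints(np.float64(uv).reshape(-1,1,2),K,D).reshape(-1,2)
    d=np.c_[n,np.ones(len(n))]@E[:3,:3]; return -E[:3,:3].T@E[:3,3],d
def onz(cm,uv,z):
    o,d=ray(cm,uv); return o+d*((z-o[2])/d[:,2])[:,None]
E
python3 - <<'E'
from h import *
s=state(); print(s)
for n in ['scene','side','wrist']:
    im=imaging.camera(n); cv2.imwrite(f'pics/{n}0.png',im); cm=cam(n,s); print(n,imaging.get_calibration(n).get('k1'),np.round(-cm[2][:3,:3].T@cm[2][:3,3]),cm[0][0,0])
    for t,z in [('pack_slim',0),('pack_square',0),('pack_large',0),('speaker',0),('floodlight',0),('radio',0),('catch_tab',82),('mug',0)]:
        for r in imaging.pinpoint(n,t)[:3]:
            uv=np.array(r['centre'])[::-1]*[560,420]; print(t,r['confidence'],np.round(uv),np.round(onz(cm,uv,z)[0]))
E
```

```text
pics
{'clock': 0.0, 'qpos': array([-1.33997886e-01,  1.50968758e-01,  1.43798535e+00, -9.43531043e-06,
        1.55377638e+00, -1.33994930e-01]), 'joint_vel': array([ 0.00025857, -0.00182718,  0.00200479,  0.00058306,  0.00192531,
       -0.00037539]), 'effort': array([ 9.08163997e-05, -7.13061190e+01, -5.70858908e+01, -1.86872212e-04,
        9.14935896e-03,  2.21375326e-04]), 'eef_pos': array([ 5.74858129e+02, -1.83765465e-03,  3.03307966e+02]), 'orientation': array([-7.13304742e-05,  9.99999838e-01, -1.39474122e-06, -5.64448855e-04]), 'force': array([0.49731973, 0.35343241, 1.02328491]), 'moment': array([-0.02278478,  0.0237693 , -0.0086213 ]), 'finger_gap': 0.9986196530053822}
scene -0.14036596830459305 [1153. -139.  685.] 430.20279000764185
pack_slim 0.94 [338. 262.] [541. 142.   0.]
pack_slim 0.74 [407. 188.] [317. 422.   0.]
pack_slim 0.69 [364. 204.] [359. 276.   0.]
pack_square 0.57 [338. 273.] [572. 132.   0.]
pack_large 0.75 [331. 286.] [604. 105.   0.]
speaker 0.87 [407. 246.] [530. 318.   0.]
floodlight 0.63 [123. 285.] [ 506. -322.    0.]
radio 0.57 [233. 322.] [ 648. -
[... 277 characters left out ...]
280. -208.    0.]
pack_square 0.57 [207. 220.] [616.  96.   0.]
pack_large 0.63 [207. 227.] [606. 120.   0.]
speaker 0.74 [199. 297.] [535. 318.   0.]
floodlight 0.56 [294. 132.] [ 511. -318.    0.]
radio 0.58 [228. 168.] [ 639. -102.    0.]
catch_tab 0.6 [252. 153.] [ 563. -104.   82.]
mug 0.66 [287. 209.] [428. -14.   0.]
wrist -0.0017786580047117985 [576.  80. 374.] 313.39928643563314
pack_slim 0.94 [ 75. 320.] [ 288. -197.    0.]
pack_slim 0.88 [308.  69.] [608. 126.   0.]
pack_square 0.78 [305.  73.] [605. 122.   0.]
speaker 0.71 [333. 267.] [ 648. -113.    0.]
radio 0.84 [331. 266.] [ 645. -112.    0.]
catch_tab 0.75 [269. 301.] [ 565. -111.   82.]
mug 0.62 [164. 190.] [435.  -9.   0.]
```

```bash
cd pics; python3 -c "
import cv2;import numpy as np
a=cv2.imread('scene0.png');cv2.imwrite('sc.png',cv2.resize(a[120:400,60:500],(792,504)))
b=cv2.imread('side0.png');cv2.imwrite('sd.png',cv2.resize(b,(800,600)))"
```

```text
(no output)
```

View pics/sc.png

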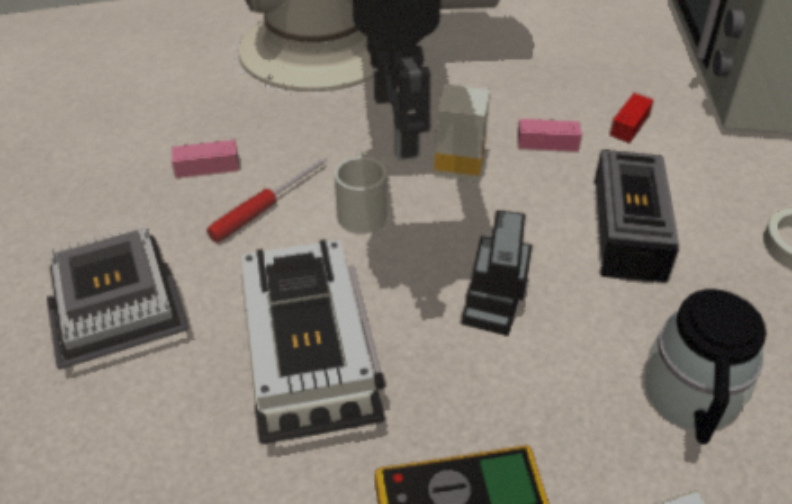

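View pics/sd.png

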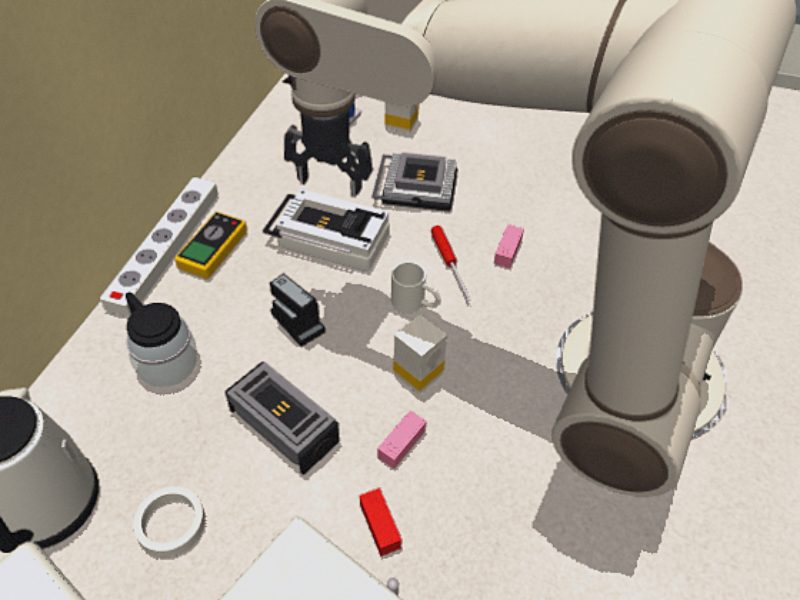

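The stack is at scene px (336,270), side px (206,215). The look-alikes are pink blocks at scene (174,207) and (364,194) and a red one at (411,185). The black pack with the grey top is the one I want. The radio is at (233,315), floodlight at (120,285), speaker at (412,240) and mug at (260,228).

```bash
python3 - <<'E'
from h import *
c=imaging.get_calibration('wrist'); print(np.round(np.array(c['hand_eye']),3),c['cx'],c['cy'])
a=cv2.imread('pics/wrist0.png');cv2.imwrite('pics/w0.png',cv2.resize(a,(800,600)))
E
```

```text
[[ 1.0000e+00  0.0000e+00 -1.0000e-03  1.4310e+00]
 [ 0.0000e+00  9.5100e-01  3.1000e-01 -7.9801e+01]
 [ 1.0000e-03 -3.1000e-01  9.5100e-01 -7.0765e+01]
 [ 0.0000e+00  0.0000e+00  0.0000e+00  1.0000e+00]] 278.58725512992413 216.1402763531489
```

View pics/w0.png

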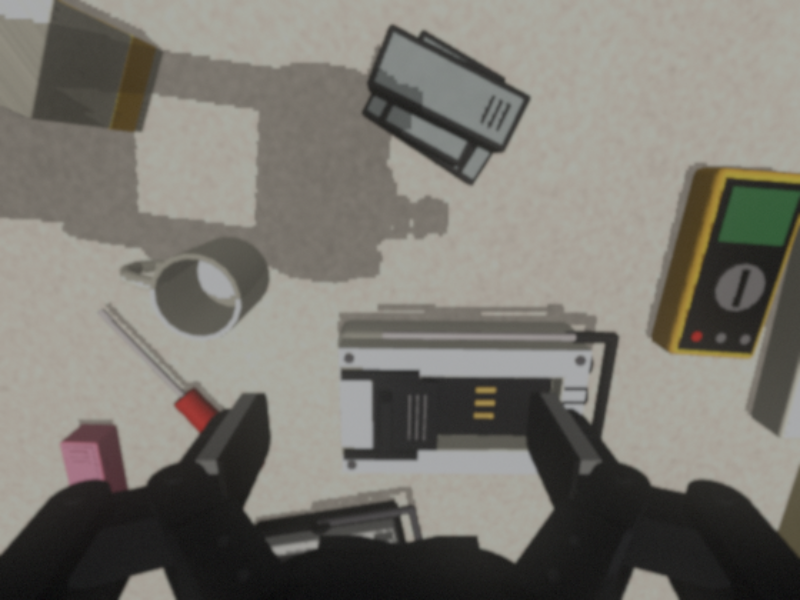

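Call:
step_arm --pt "0 0 0 0 -1 -2 -1" --pt "0 0 0 0.5 -2 -3 -1" --pt "0 0 0 1 -2.5 -3 -1" --pt "0 0 0 1 -2.5 -3 -1" --pt "0 0 0 1 -2.5 -3 -1"

```text
clock: 1.98
eef_pos: [604.7, 74.6, 393.4]
orientation: [0.0, 1.0, -0.0, -0.001]
force: [-0.6, -0.7, 0.2]
finger_gap: 1.001
```

Wrist picture: the stack is at (445,105), slim on top and turned. The radio is at (470,400) with its catch on the left (-x) side. The mug is at (205,290), and the floodlight is hidden behind the fingers. I'll shoot this higher view, then one over the right-hand side.

```bash
cat > snap.py <<'E'
from h import *
import sys,pickle
s=state(); im=imaging.camera('wrist'); t=sys.argv[1]; cv2.imwrite(f'pics/{t}.png',im); pickle.dump(cam('wrist',s),open(f'pics/{t}.pkl','wb'))
cm=cam('wrist',s)
for n,z in [('pack_slim',66),('pack_square',34),('pack_large',0),('speaker',0),('floodlight',0),('radio',0),('catch_tab',82),('mug',0)]:
    for r in imaging.pinpoint('wrist',n)[:2]:
        uv=np.array(r['centre'])[::-1]*[560,420]; print(n,r['confidence'],np.round(uv),np.round(onz(cm,uv,z)[0]))
E
python3 snap.py w1
```

```text
pack_slim 0.84 [73.  8.] [379. 266.  66.]
pack_slim 0.84 [ 95. 324.] [ 328. -147.   66.]
pack_square 0.64 [277. 142.] [603. 118.  34.]
floodlight 0.83 [228. 377.] [ 511. -315.    0.]
radio 0.96 [302. 284.] [ 644. -117.   -0.]
catch_tab 0.78 [247. 310.] [ 560. -110.   82.]
mug 0.86 [169. 222.] [433.  -7.   0.]
```

Call:
step_arm --pt "0 0 0 -0.5 2 0 -1" --pt "0 0 0 -1 4 0 -1" --pt "0 0 0 -1.5 6 0 -1" --pt "0 0 0 -2 9 0 -1" --pt "0 0 0 -2 9 0 -1"

```text
clock: 3.05
eef_pos: [543.9, -198.0, 393.9]
orientation: [0.0, 1.0, -0.001, -0.0]
force: [0.3, -0.6, 1.0]
finger_gap: 1.004
```

```bash
python3 snap.py w2; python3 -c "
import cv2,numpy as np
a,b=[cv2.resize(cv2.imread(f'pics/{n}.png'),(800,600))[:420] for n in ('w1','w2')]
cv2.imwrite('pics/w12.png',cv2.resize(np.vstack([a,b]),(571,600)))"
```

```text
pack_slim 0.77 [106. 171.] [ 325. -188.   66.]
floodlight 0.91 [258. 243.] [ 512. -316.    0.]
radio 0.71 [260. 244.] [ 514. -318.    0.]
radio 0.62 [349. 110.] [ 644. -114.    0.]
catch_tab 0.56 [293. 106.] [ 562. -110.   82.]
mug 0.86 [196.  26.] [438. -10.   0.]
```

View pics/w12.png

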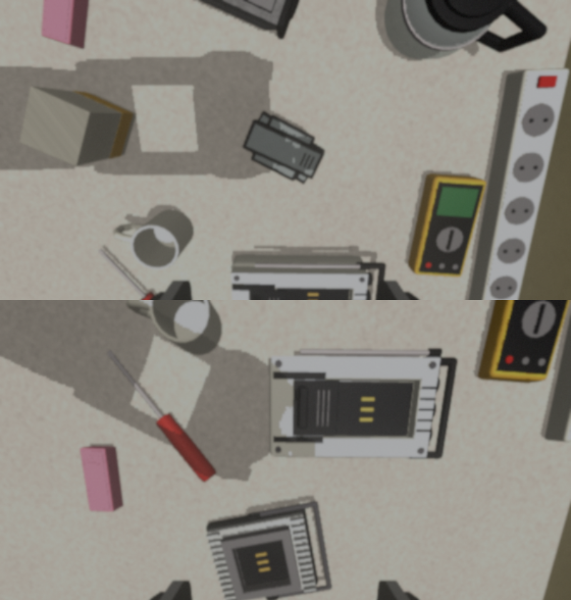

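Call:
step_arm --pt "0 0 0 0 -2 0 -1" --pt "0 0 0 0 -4 0 -1" --pt "0 0 0 0 -6 0 -1" --pt "0 0 0 0 -8 0 -1" --pt "0 0 0 0 -10 0 -1"

```text
clock: 4.12
eef_pos: [544.2, 108.3, 394.3]
orientation: [-0.0, 1.0, 0.001, 0.0]
force: [0.7, -0.7, 0.0]
finger_gap: 1.001
```

Call:
step_arm --pt "0 0 0 0 -1.5 0 -1" --pt "0 0 0 0 -3 0 -1" --pt "0 0 0 0 -4 0 -1" --pt "0 0 0 0 -4 0 -1" --pt "0 0 0 0 -4 0 -1"

```text
clock: 4.75
eef_pos: [543.7, 228.4, 394.3]
orientation: [0.0, 1.0, 0.001, 0.0]
force: [0.9, -0.1, 0.3]
finger_gap: 0.998
```

```bash
python3 snap.py w3; cat > fit.py <<'E'
from h import *
import pickle
from scipy.optimize import minimize
from scipy.ndimage import map_coordinates
def rect(cx,a,b,z,skip=()):
    c=[(cx-a/2,-b/2,z),(cx+a/2,-b/2,z),(cx+a/2,b/2,z),(cx-a/2,b/2,z)]
    return [(c[i],c[(i+1)%4]) for i in range(4) if i not in skip]
def load(t):
    im=cv2.imread(f'pics/{t}.png')
    cm=cam(t[:-1]) if t in('scene0','side0') else pickle.load(open('pics/'+('w0' if t=='wrist0' else t)+'.pkl','rb'))
    g=cv2.GaussianBlur(im,(0,0),1.2).astype(float)
    gx=np.stack([cv2.Sobel(g[...,i],cv2.CV_64F,1,0) for i in range(3)]).mean(0); gy=np.stack([cv2.Sobel(g[...,i],cv2.CV_64F,0,1) for i in range(3)]).mean(0)
    return im,cm,gx,gy
def world(p,P):
    c,s=np.cos(p[2]),np.sin(p[2]); P=np.array(P); return np.c_[p[0]+c*P[:,0]-s*P[:,1],p[1]+s*P[:,0]+c*P[:,1],P[:,2]]
def score(p,segs,views):
    tot=0
    for im,cm,gx,gy in views:
        for a,b in segs:
            t=np.linspace(.06,.94,30)[:,None]; uv=proj(cm,world(p,np.array(a)*(1-t)+np.array(b)*t))
            d=uv[-1]-uv[0]; L=np.linalg.norm(d)+1e-9; n=np.array([-d[1],d[0]])/L
            v=[map_coordinates(g,[uv[:,1],uv[:,0]],order=1,mode='nearest') for g in(gx,gy)]
            tot+=L*np.mean(np.minimum(np.abs(v[0]*n[0]+v[1]*n[1]),60))
    return tot
def fit(p0,segs,views,dx=12,dth=.3,n=9,nth=25):
    best=max(((score((p0[0]+x,p0[1]+y,p0[2]+t),segs,views),p0[0]+x,p0[1]+y,p0[2]+t) for x in np.linspace(-dx,dx,n) for y in np.linspace(-dx,dx,n) for t in np.linspace(-dth,dth,nth)))
    r=minimize(lambda q:-score((q[0],q[1],q[2]/100),segs,views),[best[1],best[2],best[3]*100],method='Nelder-Mead',options=dict(initial_simplex=np.array([best[1],best[2],best[3]*100])+np.array([[0,0,0],[2,0,0],[0,2,0],[0,0,2.]])))
    return np.array([r.x[0],r.x[1],r.x[2]/100]),-r.fun
def draw(im,cm,p,segs,col=(0,255,0)):
    for a,b in segs:
        uv=proj(cm,world(p,[a,b])); cv2.line(im,*[tuple(int(v*8) for v in q) for q in uv],col,1,cv2.LINE_AA,3)
S={'slim':rect(0,88,34,98),'square':rect(0,60,60,66),'large':rect(0,100,56,16)+rect(0,68,56,34),
 'radio':rect(8,94,66,62,(3,)),'flood':rect(0,70,70,56),'speaker':rect(0,98,44,70)}
E
python3 - <<'E'
from fit import *
import sys
for t,o in dict(slim=((603,118,-.45),['w1','w3']),square=((603,118,-.45),['w1','w3']),large=((603,118,-.5),['w1','w3']),radio=((644,-113,0),['w2']),flood=((511,-316,.1),['w2']),speaker=((532,318,-.3),['w3'])).items():
    for vs in [o[1],['scene0','side0']]:
        print(t,vs,*[np.round(a,3) for a in fit(o[0],S[t],[load(v) for v in vs])])
E
```

```text
pack_slim 0.9 [320. 258.] [603. 117.  66.]
pack_slim 0.87 [111.  14.] [359. 412.  66.]
pack_square 0.86 [317. 249.] [603. 115.  34.]
pack_large 0.77 [314. 242.] [602. 112.   0.]
speaker 0.7 [275. 107.] [539. 318.   0.]
radio 0.59 [216. 308.] [437. -11.   0.]
radio 0.55 [335. 355.] [ 650. -111.    0.]
mug 0.59 [215. 310.] [436. -15.  -0.]
slim ['w1', 'w3'] [ 6.05838e+02  1.17771e+02 -4.18000e-01] 19112.985
slim ['scene0', 'side0'] [ 6.01044e+02  1.17913e+02 -3.88000e-01] 9401.63
square ['w1', 'w3'] [ 5.90154e+02  1.23476e+02 -4.90000e-01] 13448.262
square ['scene0', 'side0'] [ 6.20472e+02  1.04972e+02 -5.43000e-01] 8168.957
large ['w1', 'w3'] [ 6.05428e+02  1.18200e+02 -4.57000e-01] 25870.658
large ['scene0', 'side0'] [ 5.94831e+02  1.19912e+02 -5.34000e-01] 17500.858
radio ['w2'] [ 6.46929e+02 -1.10439e+02  4.00000e-02] 11283.133
radio ['scene0', 'side0'] [ 6.48646e+02 -1.11829e+02  1.02000e-01] 10655.44
flood ['w2'] [ 5.12953e+02 -3.17925e+02  1.87000e-01] 9816.239
flood ['scene0', 'side0'] [ 5.13640e+02 -3.20907e+02  1.58000e-01] 10370.895
speaker ['w3'] [ 5.35806e+02  3.20355e+02 -3.88000e-01] 12265.941
speaker ['scene0', 'side0'] [ 5.31119e+02  3.21489e+02 -3.94000e-01] 10947.519
```

```bash
cat > ov.py <<'E'
from fit import *
def panel(t,items,c,h=50,k=4):
    im,cm,*_=load(t); im=im.copy()
    u,v=[int(x) for x in proj(cm,[c])[0]]; 
    x0,y0=max(u-h,0),max(v-h,0); M=np.float64([[k,0,-k*x0],[0,k,-k*y0]]); o=cv2.warpAffine(im,M,(2*h*k,2*h*k),flags=cv2.INTER_CUBIC)
    for p,segs,col in items:
        for a,b in segs:
            q=(proj(cm,world(p,[a,b]))-[x0,y0])*k+k/2; cv2.line(o,tuple(int(e) for e in q[0]),tuple(int(e) for e in q[1]),col,1,cv2.LINE_AA)
    return o
E
python3 - <<'E'
from ov import *
sl=(605.8,117.8,-.418)
G,Rr,B=(0,255,0),(0,0,255),(255,128,0)
it=[(sl,S['slim'],G)]
a=panel('w3',it,(604,117,60),40,5)[:400,:400]; d=panel('w1',it,(604,117,60),40,5)
b=panel('w2',[((646.9,-110.4,.04),S['radio'],G)],(640,-110,62),55,400//110)
c=panel('w2',[((512.9,-317.9,.187),S['flood'],G)],(512,-317,56),50,4)[:396,:396]
e=panel('w3',[((535.8,320.3,-.388),S['speaker'],G)],(532,318,70),60,3)
f=np.zeros((800,1200,3),np.uint8)
for i,p in enumerate([a,d,b,c,e]):
    y,x=i//3*400,i%3*400; q=p[:400,:400]; f[y:y+q.shape[0],x:x+q.shape[1]]=q
cv2.imwrite('pics/ov.png',cv2.resize(f,(800,533),interpolation=cv2.INTER_AREA))
E
```

```text
(no output)
```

View pics/ov.png

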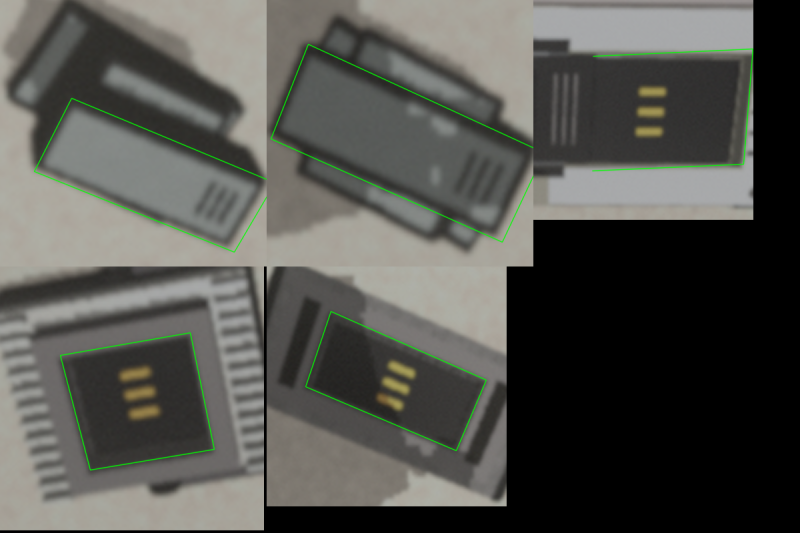

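```bash
cat > go.py <<'E'
# go.py x y z jawangle_deg(world angle of tool x): total move in units
from h import *
import sys
def units(x,y,z,a):
    T=T_tool(state()); G=np.eye(4); c,s=np.cos(np.radians(a)),np.sin(np.radians(a))
    best=None
    for k in (1,-1):
        Rg=np.array([[k*c,k*s,0],[k*s,-k*c,0],[0,0,-1]]); rv=R.from_matrix(T[:3,:3].T@Rg).as_rotvec(degrees=True)/10
        if best is None or np.linalg.norm(rv)<np.linalg.norm(best): best=rv
    return np.r_[best,T[:3,:3].T@(np.array([x,y,z])-T[:3,3])/30]
if __name__=='__main__':
    s=state(); print(np.round(units(*map(float,sys.argv[1:5])),2),'q6',round(s['qpos'][5],2),'F',np.round(s['force'],1),'gap',round(s['finger_gap'],3),'t',round(s['clock'],1))
E
python3 go.py 604 118 255 66
```

```text
[ 0.   -0.   -6.59  1.99  3.67  4.65] q6 0.26 F [ 0.  -0.6  1.2] gap 1.001 t 5.2
```

Call:
step_arm --pt "0 0 -1 0.5 1 1 -1" --pt "0 0 -2 1 2 2 -1" --pt "0 0 -3 1.5 3 3 -1" --pt "0 0 -4 2 3.68 4.65 -1" --pt "0 0 -5 2 3.68 4.65 -1"

```text
clock: 5.82
eef_pos: [603.9, 116.0, 250.6]
orientation: [-0.001, 0.905, 0.425, -0.003]
force: [-0.6, -0.9, 1.0]
finger_gap: 1.002
```

```bash
python3 go.py 604 118 255 66
```

```text
[-0.02  0.02 -1.57  0.05 -0.04 -0.15] q6 -0.81 F [-0.6 -0.9  1. ] gap 1.002 t 5.8
```

Call:
step_arm --pt "0 0 -0.8 0.05 0 0 -1" --pt "0 0 -1.57 0.05 0 0 -1" --pt "0 0 -1.57 0.05 0 0 -1" --pt "0 0 -1.57 0.05 0 0 -1" --pt "0 0 -1.57 0.05 0 0 -1"

```text
clock: 6.45
eef_pos: [604.9, 117.2, 250.7]
orientation: [-0.001, 0.839, 0.544, -0.002]
force: [0.4, -0.1, -0.1]
finger_gap: 0.999
```

```bash
cat > snap1.py <<'E'
from ov import *
import sys
# snap1.py tag model x y yaw
t,m=sys.argv[1:3]; p=list(map(float,sys.argv[3:6]))
s=state(); im=imaging.camera('wrist'); cv2.imwrite(f'pics/{t}.png',im); pickle.dump(cam('wrist',s),open(f'pics/{t}.pkl','wb'))
q,v=fit(p,S[m],[load(t)],10,.15,9,13); print(m,np.round(q,3),round(v))
z=S[m][0][0][2]
cv2.imwrite(f'pics/{t}o.png',panel(t,[(q,S[m],(0,255,0))],(p[0],p[1],z),75,4))
E
python3 snap1.py s1 slim 604 118 -.418; python3 go.py 604 118 255 66
```

```text
slim [ 6.02077e+02  1.20188e+02 -4.32000e-01] 15186
[-0.03  0.02 -0.01  0.01 -0.04 -0.15] q6 -1.08 F [-0.8 -0.   0.1] gap 1.0 t 6.5
```

View pics/s1o.png

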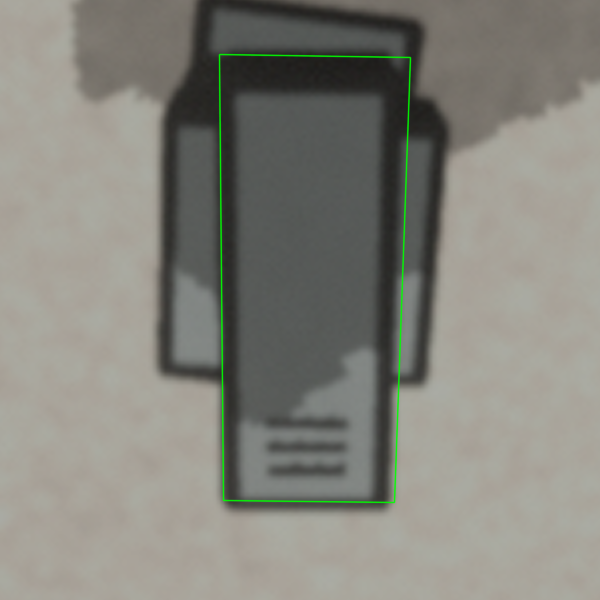

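```bash
python3 - <<'E'
from ov import *
v=[load('s1')]
for z in (84,88,92,95,98):
    q,s=fit((603,118,-.42),rect(0,88,34,z),v,8,.06,9,7); q2,s2=fit((603,118,-.42),rect(0,80,28,z),v,8,.06,9,7); print(z,np.round(q,3),round(s),np.round(q2,3),round(s2))
K,D,E=v[0][1]; print(K,np.round(-E[:3,:3].T@E[:3,3],1), np.round(proj(v[0][1],[(604,118,98),(604,118,66)]),1))
E
```

```text
84 [ 6.1004e+02  1.1359e+02 -4.3500e-01] 14992 [ 6.07440e+02  1.17745e+02 -4.19000e-01] 13208
88 [ 6.10617e+02  1.15723e+02 -4.34000e-01] 15132 [ 6.05559e+02  1.18488e+02 -4.19000e-01] 13436
92 [ 6.08909e+02  1.16515e+02 -4.24000e-01] 15305 [ 6.06681e+02  1.17723e+02 -4.26000e-01] 14093
95 [ 6.02622e+02  1.19913e+02 -4.39000e-01] 14964 [ 6.05357e+02  1.18230e+02 -4.21000e-01] 14340
98 [ 6.02077e+02  1.20188e+02 -4.32000e-01] 15186 [ 6.04072e+02  1.18858e+02 -4.21000e-01] 14228
[[313.39928644   0.         278.58725513]
 [  0.         313.39928644 216.14027635]
 [  0.           0.           1.        ]] [534.1 150.  321.8] [[278.8 222.7]
 [278.9 210.5]]
```

```bash
python3 go.py 604.5 118.5 158 65.9
```

```text
[-0.03  0.02  0.    0.04 -0.02  3.09] q6 -1.08 F [-0.8 -0.   0.1] gap 1.0 t 6.5
```

Call:
step_arm --pt "0 0 0 0.04 -0.02 1 -1" --pt "0 0 0 0.04 -0.02 2 -1" --pt "0 0 0 0.04 -0.02 2.8 -1" --pt "0 0 0 0.04 -0.02 3.09 -1" --pt "0 0 0 0.04 -0.02 3.09 -0.5" --grip_force 40

```text
clock: 7.12
eef_pos: [604.4, 118.4, 158.1]
orientation: [-0.001, 0.839, 0.544, -0.002]
force: [0.7, -0.1, 0.4]
finger_gap: 0.812
```

Call:
step_arm --pt "0 0 0 0 0 0 0.2" --pt "0 0 0 0 0 0 1" --pt "0 0 0 0 0 0 1" --pt "0 0 0 0 0 0 1" --pt "0 0 0 0 0 0 1"

```text
clock: 7.75
eef_pos: [604.6, 118.4, 159.2]
orientation: [-0.001, 0.839, 0.544, -0.002]
force: [-2.4, -0.8, 6.1]
finger_gap: 0.384
```

```bash
python3 - <<'E'
from h import *
s=state();print(s['finger_gap'],s['force'],s['eef_pos'])
im=imaging.camera('side')
cm=cam('side'); u,v=[int(a) for a in proj(cm,[(604,118,90)])[0]]; print(u,v)
cv2.imwrite('pics/g1.png',cv2.resize(im[v-60:v+60,u-60:u+60],(600,600),interpolation=cv2.INTER_CUBIC))
E
python3 go.py 604.5 118.5 260 65.9
```

```text
0.3842929297479081 [-2.41058245 -0.80229852  6.07354742] [604.64332775 118.35756482 159.19799998]
204 204
[-0.02  0.01 -0.   -0.01 -0.02 -3.36] q6 -1.08 F [-1.7 -1.   6.2] gap 0.385 t 7.8
```

View pics/g1.png

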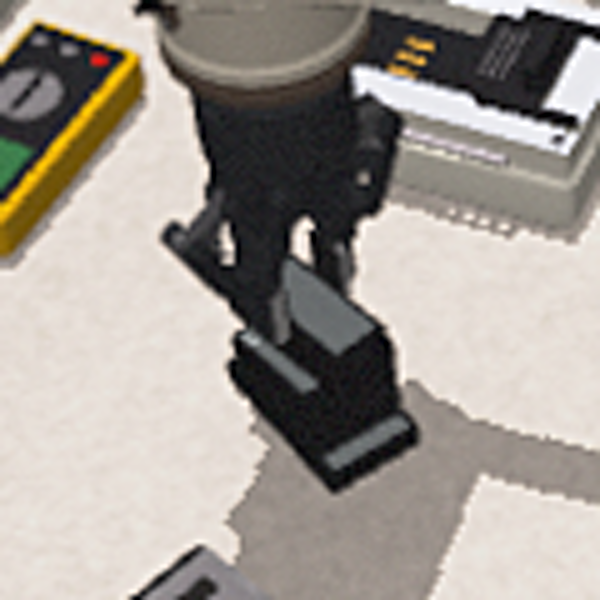

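Call:
step_arm --pt "0 0 0 0 0 -0.3 1" --pt "0 0 0 0 0 -0.8 1" --pt "0 0 0 0 0 -1.4 1" --pt "0 0 0 0 0 -2 1" --pt "0 0 0 0 0 -2 1"

```text
clock: 8.43
eef_pos: [605.4, 118.5, 221.3]
orientation: [-0.0, 0.839, 0.544, -0.001]
force: [-0.3, 0.4, -2.7]
finger_gap: 0.384
```

```bash
python3 go.py 600 290 220 67.8
```

```text
[-0.    0.   -0.19  5.15 -2.5   0.04] q6 -1.08 F [-0.3  0.4 -2.7] gap 0.384 t 8.4
```

Call:
step_arm --pt "0 0 0 1 -0.5 0 1" --pt "0 0 -0.1 2.2 -1.1 0 1" --pt "0 0 -0.19 3.5 -1.7 0 1" --pt "0 0 -0.19 4.6 -2.2 0 1" --pt "0 0 -0.19 5.15 -2.5 0 1"

```text
clock: 9.05
eef_pos: [599.6, 291.7, 220.4]
orientation: [-0.0, 0.83, 0.558, -0.001]
force: [-0.9, -0.4, -1.5]
finger_gap: 0.384
```

```bash
python3 snap1.py sp1 speaker 535 320 -.39; python3 go.py 535 320.5 200 67.8
```

```text
speaker [ 5.35843e+02  3.19522e+02 -3.92000e-01] 17076
[-0.01  0.01  0.01  0.04 -2.33  0.69] q6 -0.85 F [-2.1  1.3 -2.9] gap 0.384 t 9.1
```

View pics/sp1o.png

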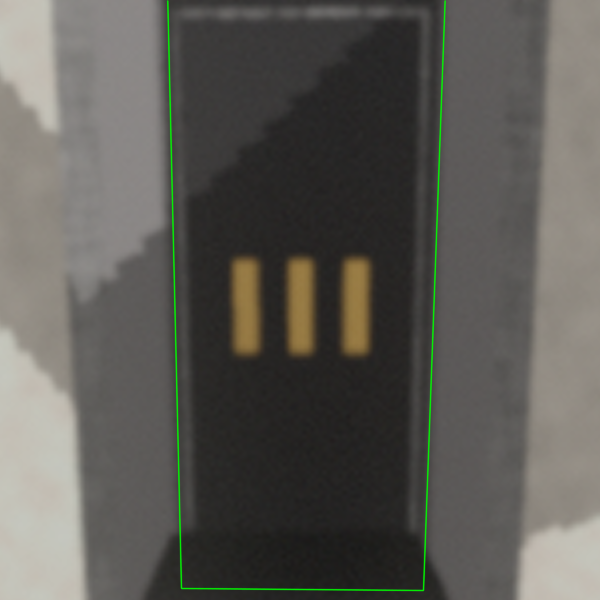

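```bash
python3 go.py 535.8 319.9 200 67.6
```

```text
[-0.01  0.01  0.03  0.04 -2.3   0.69] q6 -0.85 F [-2.1  1.3 -2.9] gap 0.384 t 9.1
```

Call:
step_arm --pt "0 0 0.03 0.04 -0.8 0 1" --pt "0 0 0.03 0.04 -1.7 0.2 1" --pt "0 0 0.03 0.04 -2.3 0.5 1" --pt "0 0 0.03 0.04 -2.3 0.69 1" --pt "0 0 0.03 0.04 -2.3 0.69 1"

```text
clock: 9.72
eef_pos: [536.3, 319.4, 199.5]
orientation: [-0.0, 0.831, 0.556, -0.001]
force: [0.2, 0.1, -2.3]
finger_gap: 0.384
```

```bash
python3 go.py 535.8 319.9 147 67.6
```

```text
[-0.01  0.01 -0.    0.01 -0.02  1.75] q6 -0.77 F [ 0.2  0.1 -2.3] gap 0.384 t 9.7
```

Call:
step_arm --pt "0 0 0 0.01 -0.02 0.4 1" --pt "0 0 0 0.01 -0.02 0.8 1" --pt "0 0 0 0.01 -0.02 1.1 1" --pt "0 0 0 0.01 -0.02 1.4 1" --pt "0 0 0 0.01 -0.02 1.6 1"

```text
clock: 10.35
eef_pos: [535.7, 319.9, 150.8]
orientation: [-0.0, 0.831, 0.556, -0.001]
force: [-0.3, 0.9, -2.2]
finger_gap: 0.385
```

Call:
step_arm --pt "0 0 0 0 0 0.05 1" --pt "0 0 0 0 0 0.1 1" --pt "0 0 0 0 0 0.15 1" --pt "0 0 0 0 0 0.15 1" --pt "0 0 0 0 0 0.15 1"

```text
clock: 10.98
eef_pos: [535.7, 319.9, 146.5]
orientation: [-0.0, 0.831, 0.556, -0.001]
force: [0.4, -0.4, -1.5]
finger_gap: 0.382
```

Nearly down, and still free of any side contact.

Call:
step_arm --pt "0 0 0 0 0 0.04 1" --pt "0 0 0 0 0 0.08 1" --pt "0 0 0 0 0 0.08 1" --pt "0 0 0 0 0 0.08 1" --pt "0 0 0 0 0 0.08 1"

```text
clock: 11.6
eef_pos: [535.8, 319.9, 145.2]
orientation: [-0.0, 0.831, 0.556, -0.001]
force: [-5.0, -3.8, 12.2]
finger_gap: 0.386
```

Call:
step_arm --pt "0 0 0 0 0 -0.03 0.1" --pt "0 0 0 0 0 -0.03 -0.1" --pt "0 0 0 0 0 -0.03 -0.3" --pt "0 0 0 0 0 -0.5 -0.3" --pt "0 0 0 0 0 -1.5 -0.4"

```text
clock: 12.22
eef_pos: [535.5, 319.7, 190.4]
orientation: [-0.0, 0.831, 0.556, -0.002]
force: [0.5, -1.0, 1.0]
finger_gap: 0.701
```

```bash
python3 go.py 603 118 240 62.6
```

```text
[-0.02  0.01  0.5  -5.36  4.64 -1.65] q6 -0.76 F [ 0.5 -1.   1. ] gap 0.701 t 12.2
```

Call:
step_arm --pt "0 0 0 0 0 -1 -1" --pt "0 0 0 0 1 -1.5 -1" --pt "0 0 0 0 2 -1.7 -1" --pt "0 0 0 0 2.4 -1.7 -1" --pt "0 0 0 0 2.4 -1.7 -1"

```text
clock: 12.85
eef_pos: [602.3, 292.1, 240.9]
orientation: [-0.001, 0.831, 0.556, -0.002]
force: [-0.1, 0.7, 0.3]
finger_gap: 1.0
```

```bash
cat >> fit.py <<'E'
S['slim_in']=rect(0,88,34,84); S['square_in']=rect(0,60,60,70); S['large_in']=rect(0,68,56,76)
S['large_b']=rect(0,68,56,34)+rect(0,100,56,16,(0,2))
E
python3 snap1.py si slim_in 536 320 -.392;  python3 go.py 603 118 215 62.6
```

```text
slim_in [ 5.31316e+02  3.16846e+02 -3.95000e-01] 17245
[-0.02  0.02  0.5  -5.36  2.26  0.87] q6 -0.84 F [-0.8 -0.4 -1.1] gap 0.998 t 12.9
```

View pics/sio.png

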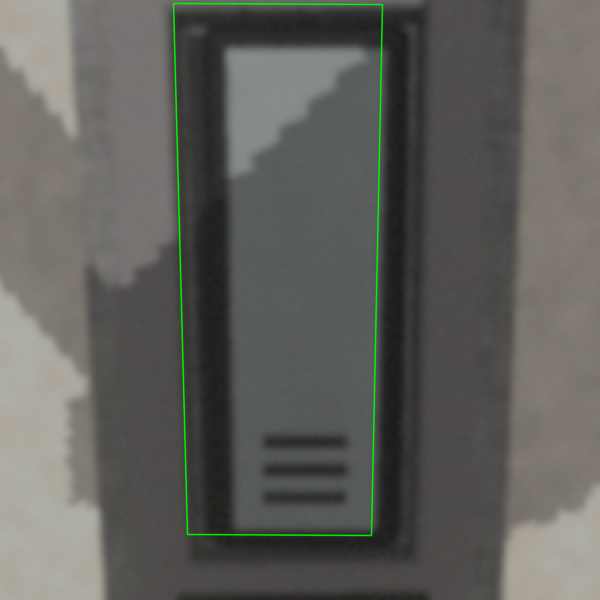

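The picture shows the slim pack lying square inside the speaker bay, with an even rim all round. The green fit latched onto the bay edge, so I'm ignoring it. Square pack next.

Call:
step_arm --pt "0 0 0 -1 0.5 0.2 -1" --pt "0 0 0.2 -2.5 1.1 0.4 -1" --pt "0 0 0.5 -4 1.8 0.6 -1" --pt "0 0 0.5 -5.36 2.26 0.87 -1" --pt "0 0 0.5 -5.36 2.26 0.87 -1"

```text
clock: 13.52
eef_pos: [601.9, 116.1, 214.5]
orientation: [-0.001, 0.855, 0.518, -0.003]
force: [-0.2, 1.1, -0.3]
finger_gap: 1.001
```

```bash
python3 snap1.py q1 square 603 118 -.48; python3 - <<'E'
from ov import *
v=[load('q1')]
for w in (52,54,56,58,60): print(w,*[np.round(a,3) for a in fit((603,118,-.48),rect(0,w,w,66),v,8,.15,9,13)])
print(np.round(fit((603,118,-.48),S['large_b'],v,8,.15,9,13)[0],3))
E
python3 go.py 603 118 215 62.6
```

```text
square [ 6.05912e+02  1.16148e+02 -4.62000e-01] 13024
52 [ 6.02932e+02  1.17398e+02 -4.47000e-01] 14363.41
54 [ 6.05117e+02  1.17794e+02 -4.81000e-01] 14867.227
56 [ 6.05418e+02  1.17629e+02 -4.67000e-01] 15390.176
58 [ 6.05460e+02  1.16132e+02 -4.74000e-01] 15907.254
60 [ 6.04507e+02  1.16169e+02 -4.80000e-01] 13381.393
[ 6.11209e+02  1.18219e+02 -4.72000e-01]
[-0.02  0.02 -0.01  0.03  0.02 -0.  ] q6 -1.02 F [ 1.  -0.3 -0.8] gap 0.994 t 13.6
```

View pics/q1o.png

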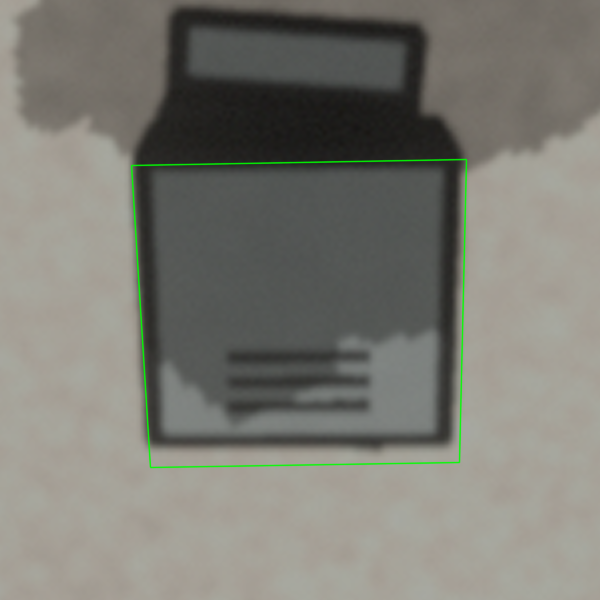

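```bash
python3 go.py 604 117.3 120.5 62.85
```

```text
[-0.02  0.02 -0.04  0.03  0.07  3.15] q6 -1.02 F [ 1.  -0.3 -0.8] gap 0.994 t 13.6
```

Call:
step_arm --pt "0 0 -0.04 0.03 0.07 1 -1" --pt "0 0 -0.04 0.03 0.07 2 -1" --pt "0 0 -0.04 0.03 0.07 2.8 -1" --pt "0 0 -0.04 0.03 0.07 3.15 -1" --pt "0 0 -0.04 0.03 0.07 3.15 -0.8"

```text
clock: 14.2
eef_pos: [603.8, 118.1, 120.4]
orientation: [-0.001, 0.853, 0.522, -0.003]
force: [0.5, 0.1, -0.7]
finger_gap: 0.901
```

Call:
step_arm --pt "0 0 0 0 0 0 -0.5" --pt "0 0 0 0 0 0 0" --pt "0 0 0 0 0 0 1" --pt "0 0 0 0 0 0 1" --pt "0 0 0 0 0 0 1"

```text
clock: 14.82
eef_pos: [604.2, 118.3, 121.9]
orientation: [-0.001, 0.853, 0.522, -0.002]
force: [-2.8, 0.9, 6.5]
finger_gap: 0.688
```

Call:
step_arm --pt "0 0 0 0 0 -0.2 1" --pt "0 0 0 0 0 -0.6 1" --pt "0 0 0 0 0 -1.2 1" --pt "0 0 0 0 0 -2 1" --pt "0 0 0 0 0 -3 1"

```text
clock: 15.45
eef_pos: [604.4, 118.3, 213.6]
orientation: [-0.001, 0.853, 0.522, -0.002]
force: [-0.4, 0.1, -2.0]
finger_gap: 0.692
```

```bash
python3 snap1.py l1 large_b 604 118 -.48;python3 go.py 590 -230 220 10.7
```

```text
large_b [ 5.93522e+02  1.20301e+02 -4.71000e-01] 11457
[ 1.000e-02 -1.000e-02  5.220e+00 -1.058e+01  4.820e+00 -6.000e-02] q6 -1.03 F [ 0.8 -0.5  3.7] gap 0.688 t 15.5
```

```bash
python3 go.py 526 -387 220 10.7
```

```text
[ 1.000e-02 -1.000e-02  5.220e+00 -1.621e+01  5.300e+00 -6.000e-02] q6 -1.03 F [ 0.8 -0.5  3.7] gap 0.688 t 15.5
```

Call:
step_arm --pt "0 0 0.5 -1 0.3 -0.3 1" --pt "0 0 1.2 -2.6 0.9 -0.3 1" --pt "0 0 2 -4.4 1.5 -0.3 1" --pt "0 0 2.8 -6.2 2.1 -0.3 1" --pt "0 0 3.6 -8 2.7 -0.3 1"

```text
clock: 16.12
eef_pos: [567.9, -133.9, 228.2]
orientation: [0.001, 0.973, 0.231, 0.001]
force: [1.0, 0.3, -2.4]
finger_gap: 0.683
```

```bash
python3 go.py 526 -387 220 10.7
```

```text
[ 0.01 -0.01  1.6  -5.04  6.91  0.27] q6 -0.83 F [ 1.   0.3 -2.4] gap 0.683 t 16.1
```

Call:
step_arm --pt "0 0 0.5 -1.1 1.5 0.2 1" --pt "0 0 1 -2.3 3.1 0.27 1" --pt "0 0 1.6 -3.5 4.8 0.27 1" --pt "0 0 1.6 -4.5 6.2 0.27 1" --pt "0 0 1.6 -5.04 6.91 0.27 1"

```text
clock: 16.75
eef_pos: [525.2, -389.4, 220.6]
orientation: [0.001, 0.996, 0.092, 0.002]
force: [0.1, 0.7, -3.2]
finger_gap: 0.687
```

```bash
python3 snap1.py f1 flood 513 -318 .187; python3 go.py 513 -318 180 10.7
```

```text
flood [ 5.12989e+02 -3.19632e+02  1.89000e-01] 19496
[ 0.01 -0.01 -0.02  0.06 -2.48  1.34] q6 -0.94 F [-3.  -3.  -3.7] gap 0.688 t 16.8
```

View pics/f1o.png

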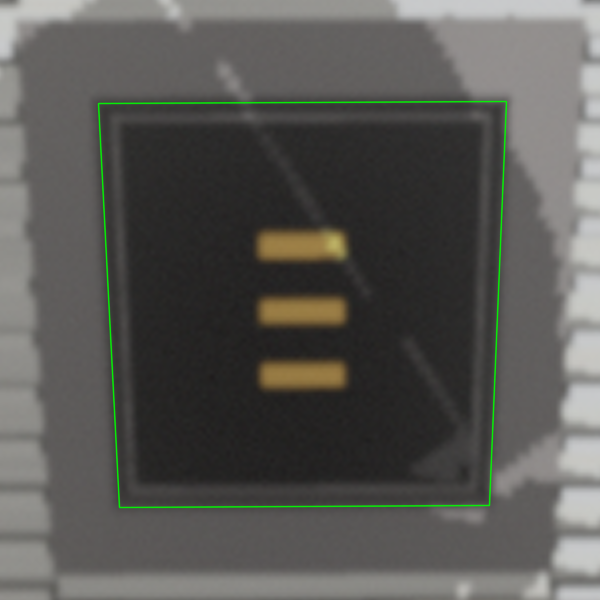

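The green outline matches the floodlight bay mouth.

```bash
python3 go.py 513 -319.2 170 10.8
```

```text
[ 0.01 -0.01 -0.03  0.05 -2.44  1.67] q6 -0.94 F [-3.  -3.  -3.7] gap 0.688 t 16.8
```

Call:
step_arm --pt "0 0 -0.03 0.05 -0.8 0.2 1" --pt "0 0 -0.03 0.05 -1.7 0.6 1" --pt "0 0 -0.03 0.05 -2.44 1.2 1" --pt "0 0 -0.03 0.05 -2.44 1.67 1" --pt "0 0 -0.03 0.05 -2.44 1.67 1"

```text
clock: 17.42
eef_pos: [512.9, -318.9, 169.6]
orientation: [0.001, 0.995, 0.095, 0.001]
force: [-0.4, -0.0, -2.6]
finger_gap: 0.688
```

```bash
python3 go.py 513 -319.2 128 10.8
```

```text
[ 0.01 -0.01  0.01 -0.    0.01  1.39] q6 -0.87 F [-0.4 -0.  -2.6] gap 0.688 t 17.4
```

Call:
step_arm --pt "0 0 0 0 0 0.4 1" --pt "0 0 0 0 0 0.7 1" --pt "0 0 0 0 0 1 1" --pt "0 0 0 0 0 1.2 1" --pt "0 0 0 0 0 1.35 1"

```text
clock: 18.05
eef_pos: [513.0, -319.0, 128.7]
orientation: [0.001, 0.995, 0.095, 0.001]
force: [0.3, 0.2, -2.1]
finger_gap: 0.691
```

Call:
step_arm --pt "0 0 0 0 0 0.04 1" --pt "0 0 0 0 0 0.08 1" --pt "0 0 0 0 0 0.1 1" --pt "0 0 0 0 0 0.1 1" --pt "0 0 0 0 0 0.1 1"

```text
clock: 18.68
eef_pos: [513.1, -319.2, 126.1]
orientation: [0.001, 0.995, 0.095, 0.001]
force: [0.0, -0.8, 1.9]
finger_gap: 0.693
```

Call:
step_arm --pt "0 0 0 0 0 0.02 1" --pt "0 0 0 0 0 0.04 1" --pt "0 0 0 0 0 0.04 1" --pt "0 0 0 0 0 0.04 1" --pt "0 0 0 0 0 0.04 1"

```text
clock: 19.3
eef_pos: [513.1, -319.2, 125.9]
orientation: [0.001, 0.995, 0.095, 0.001]
force: [-4.7, 3.9, 14.4]
finger_gap: 0.69
```

Call:
step_arm --pt "0 0 0 0 0 0 -0.55" --pt "0 0 0 0 0 0 -0.7" --pt "0 0 0 0 0 0 -0.7" --pt "0 0 0 0 0 -0.6 -0.7" --pt "0 0 0 0 0 -1.6 -0.7"

```text
clock: 19.92
eef_pos: [512.8, -319.0, 174.8]
orientation: [0.001, 0.995, 0.095, 0.001]
force: [0.3, -0.8, 0.7]
finger_gap: 0.852
```

Call:
step_arm --pt "0 0 0 0 0 -1 -0.7" --pt "0 0 0 0 1 -1.8 -0.7" --pt "0 0 0 0 1.8 -2 -0.7" --pt "0 0 0 0 2 -2 -0.7" --pt "0 0 0 0 2 -2 -0.7"

```text
clock: 20.55
eef_pos: [523.8, -377.5, 234.8]
orientation: [0.0, 0.996, 0.095, 0.001]
force: [0.6, -0.7, 0.0]
finger_gap: 0.854
```

```bash
python3 snap1.py fi square_in 513 -319.2 .189; python3 go.py 610 -110 220 2.3
```

```text
square_in [ 5.15970e+02 -3.13928e+02  1.89000e-01] 15587
[ 0.   -0.01  0.86  4.5  -8.2   0.49] q6 -0.93 F [-1.2  0.6 -0.2] gap 0.85 t 20.6
```

View pics/fio.png

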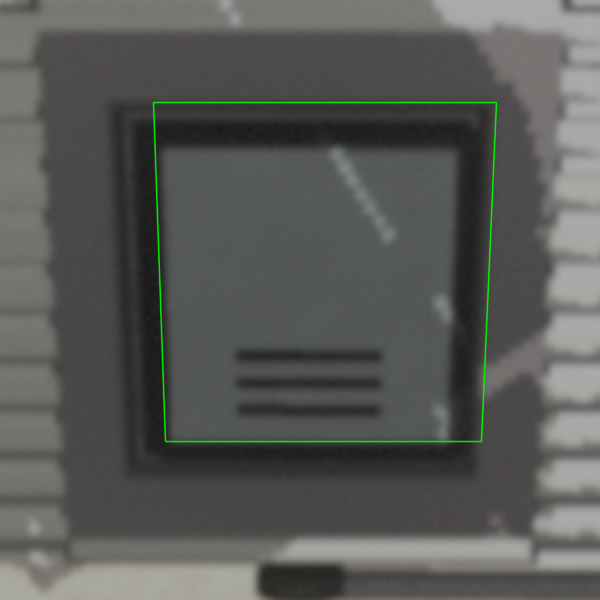

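The square pack is flat and central in the floodlight bay with a rim all round. The fit is off again because of the low contrast. Next, the radio.

Call:
step_arm --pt "0 0 0.3 0.8 -1.3 0 -1" --pt "0 0 0.86 1.8 -2.9 0 -1" --pt "0 0 0.86 2.9 -4.7 0 -1" --pt "0 0 0.86 3.8 -6.2 0 -1" --pt "0 0 0.86 4.2 -7 0 -1"

```text
clock: 21.22
eef_pos: [608.1, -143.6, 234.6]
orientation: [0.0, 1.0, 0.021, 0.0]
force: [0.0, 1.1, -0.1]
finger_gap: 1.002
```

```bash
cat >> fit.py <<'E'
S['radio_s']=rect(8,80,66,62,(1,3))
E
python3 snap1.py r1 radio 646 -111 .06; python3 - <<'E'
from ov import *
v=[load('r1')]; cm=v[0][1]
for k in ('radio','radio_s'): 
    for zz in [.03,.1]: print(k,*[np.round(a,3) for a in fit((646,-111,zz),S[k],v,8,.08,9,17)])
for r in imaging.pinpoint('wrist','catch_tab')+imaging.pinpoint('wrist','radio'):
    uv=np.array(r['centre'])[::-1]*[560,420]; print(r['confidence'],uv,onz(cm,uv,82)[0],onz(cm,uv,0)[0])
o=panel('r1',[((646.9,-110.4,.04),S['radio'],(0,0,255)),(fit((646,-111,.06),S['radio'],v,8,.08,9,17)[0],S['radio'],(0,255,0))],(610,-110,62),100,4)
cv2.imwrite('pics/r1b.png',o[200:800] if o.shape[0]>600 else o)
cv2.imwrite('pics/r1b.png',cv2.resize(o,(600,600)))
E
cat /dev/null; python3 go.py 567 -113 200 3
```

```text
radio [ 6.47484e+02 -1.08384e+02 -1.10000e-02] 17069
radio [ 6.47270e+02 -1.08366e+02 -1.10000e-02] 17068.727
radio [ 6.45969e+02 -1.08436e+02 -1.10000e-02] 17068.577
radio_s [ 6.20586e+02 -1.08543e+02  4.00000e-03] 10792.419
radio_s [ 6.20311e+02 -1.08680e+02 -5.00000e-03] 10787.37
0.93 [319.424 168.714] [636.81095807 -99.90378361  82.        ] [ 648.08375312 -113.13926021    0.        ]
[ 0.   -0.   -0.06 -1.32 -1.13  1.15] q6 -0.4 F [ 0.6 -0.1  0.4] gap 0.997 t 21.4
```

View pics/r1b.png

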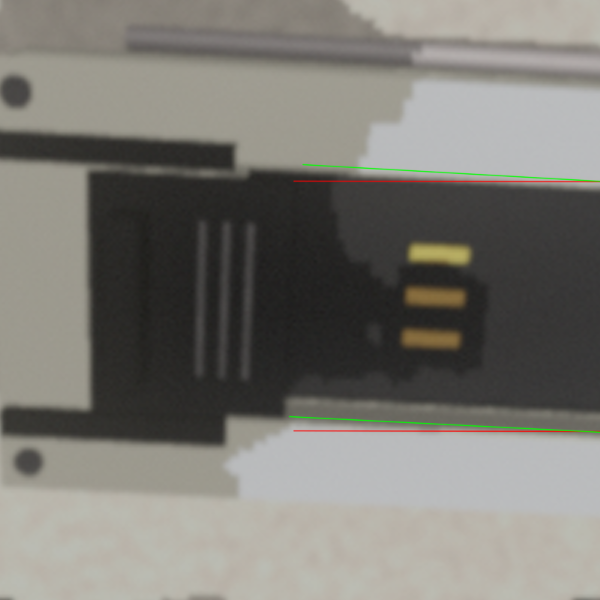

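```bash
python3 - <<'E'
from ov import *
cm=load('r1')[1]; u,v=[int(x) for x in proj(cm,[(610,-110,62)])[0]]; x0,y0=max(u-100,0),max(v-100,0)
f=lambda p,z:np.round(onz(cm,[[p[0]/3+x0,p[1]/3+y0]],z)[0],1)
print('tab',f((126,293),82),'plateL',f((91,290),66),'plateR',f((288,290),66),'topedge',f((450,174),62),'bot',f((450,421),62))
a=cv2.imread('pics/r1.png')[y0+35:y0+150,x0+15:x0+115]
a=np.clip(a.astype(float)*2.2,0,255).astype(np.uint8)
cv2.imwrite('pics/tab.png',cv2.resize(a,(520,598),interpolation=cv2.INTER_CUBIC)); print(x0,y0)
E
```

```text
tab [ 567.9 -105.7   82. ] plateL [ 556.3 -108.3   66. ] plateR [ 606.7 -106.1   66. ] topedge [646.  -75.9  62. ] bot [ 652.2 -140.8   62. ]
181 75
```

View pics/tab.png

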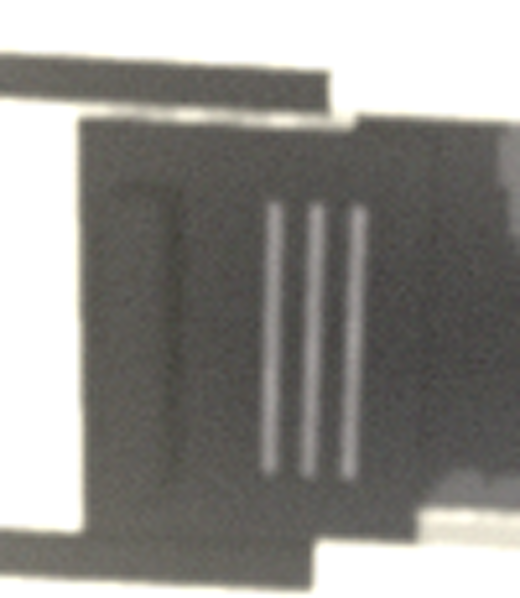

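The tab is the raised bar at crop px (110–160, 185–480), about x=567. Three independent measures put the bay centre at about (647,-108.7) with a yaw of -0.6°.

```bash
python3 go.py 567.3 -108 143 -0.6
```

```text
[ 0.   -0.    0.3  -1.3  -1.3   3.05] q6 -0.4 F [ 0.6 -0.1  0.4] gap 0.997 t 21.4
```

Call:
step_arm --pt "0 0 0.3 -0.7 -0.7 0.5 -0.3" --pt "0 0 0.3 -1.3 -1.3 1 0" --pt "0 0 0.3 -1.3 -1.3 1.6 0" --pt "0 0 0.3 -1.3 -1.3 2.2 0" --pt "0 0 0.3 -1.3 -1.3 2.6 0"

```text
clock: 22.0
eef_pos: [567.3, -108.5, 155.1]
orientation: [0.0, 1.0, -0.005, -0.0]
force: [-0.0, -0.9, -0.4]
finger_gap: 0.499
```

```bash
python3 go.py 567.3 -108 142.5 -0.6
```

```text
[ 0.    0.    0.   -0.   -0.02  0.42] q6 -0.31 F [-0.  -0.9 -0.4] gap 0.499 t 22.0
```

Call:
step_arm --pt "0 0 0 0 0 0.2 0" --pt "0 0 0 0 0 0.42 0" --pt "0 0 0 0 0 0.42 0.4" --pt "0 0 0 0 0 0.42 1" --pt "0 0 0 0 0 0.42 1" --grip_force 25

```text
clock: 22.62
eef_pos: [567.0, -108.6, 142.9]
orientation: [0.0, 1.0, -0.005, -0.0]
force: [-6.3, -0.3, 2.6]
finger_gap: 0.11
```

Call:
step_arm --pt "0 0 0 0 0 0 1" --pt "0 0 0 0 0 0 1" --pt "0 0 0 0 0 0 1" --pt "0 0 0 0 0 0 1" --pt "0 0 0 0 0 0 1"

```text
clock: 23.25
eef_pos: [566.9, -108.5, 143.0]
orientation: [0.0, 1.0, -0.005, -0.001]
force: [-3.2, -1.1, 1.8]
finger_gap: 0.107
```

Call:
step_arm --pt "0 0 0 -0.2 0 0 1" --pt "0 0 0 -0.4 0 0 1" --pt "0 0 0 -0.6 0 0 1" --pt "0 0 0 -0.8 0 0 1" --pt "0 0 0 -0.83 0 0 1"

```text
clock: 23.88
eef_pos: [541.6, -108.3, 143.1]
orientation: [0.0, 1.0, -0.005, -0.0]
force: [2.7, 0.4, -2.8]
finger_gap: 0.106
```

Call:
step_arm --pt "0 0 0 0 0 0 1" --pt "0 0 0 0 0 0 0.6" --pt "0 0 0 0 0 0 0.3" --pt "0 0 0 0 0 -0.5 0" --pt "0 0 0 0 0 -1.5 0"

```text
clock: 24.5
eef_pos: [541.4, -108.2, 188.7]
orientation: [-0.0, 1.0, -0.005, -0.001]
force: [0.8, 0.0, 0.8]
finger_gap: 0.499
```

```bash
python3 go.py 604 118 215 62.6
```

```text
[-0.01  0.01 -6.32  2.01 -7.56 -0.88] q6 -0.33 F [0.8 0.  0.8] gap 0.499 t 24.5
```

Call:
step_arm --pt "0 0 -1 0.3 -1.3 -0.6 -0.5" --pt "0 0 -2 0.8 -3 -0.88 -1" --pt "0 0 -3 1.3 -4.8 -0.88 -1" --pt "0 0 -4 1.7 -6.4 -0.88 -1" --pt "0 0 -5 2.01 -7.56 -0.88 -1"

```text
clock: 25.12
eef_pos: [604.4, 120.1, 216.2]
orientation: [-0.0, 0.907, 0.421, -0.001]
force: [0.4, -0.0, 0.3]
finger_gap: 1.004
```

```bash
python3 go.py 604 118 200 62.8
```

```text
[-0.01  0.   -1.3  -0.06  0.04  0.54] q6 -0.8 F [ 0.4 -0.   0.3] gap 1.004 t 25.1
```

Call:
step_arm --pt "0 0 -0.7 -0.06 0.04 0.3 -1" --pt "0 0 -1.3 -0.06 0.04 0.54 -1" --pt "0 0 -1.3 -0.06 0.04 0.54 -1" --pt "0 0 -1.3 -0.06 0.04 0.54 -1" --pt "0 0 -1.3 -0.06 0.04 0.54 -1"

```text
clock: 25.75
eef_pos: [604.3, 117.9, 200.6]
orientation: [-0.0, 0.854, 0.52, -0.0]
force: [-0.1, -0.1, -0.3]
finger_gap: 1.001
```

```bash
cat >> fit.py <<'E'
S['large_f']=rect(0,68,56,34)+rect(0,100,56,16,(0,2))
S['plates']=rect(0,64,50,34)+rect(0,97,54,16,(0,2))
E
python3 snap1.py l2 large_f 604 118 -.48; python3 - <<'E'
from ov import *
v=[load('l2')]
for w in (52,54,56): print(w,*[np.round(a,3) for a in fit((604,118,-.48),rect(0,w+12,w,34),v,8,.12,9,13)],*[np.round(a,3) for a in fit((604,118,-.48),rect(0,100*w/56,w,16),v,8,.12,9,13)])
E
python3 go.py 604 118 200 62.8
```

```text
large_f [ 6.05102e+02  1.12149e+02 -5.52000e-01] 19243
52 [ 6.06089e+02  1.10046e+02 -5.61000e-01] 14639.854 [ 6.01815e+02  1.14338e+02 -5.53000e-01] 16861.883
54 [ 6.07890e+02  1.13659e+02 -5.49000e-01] 14901.348 [ 6.01925e+02  1.16200e+02 -5.34000e-01] 17522.708
56 [ 6.09573e+02  1.09487e+02 -5.50000e-01] 15351.272 [ 6.04777e+02  1.14539e+02 -5.45000e-01] 18436.888
[-0.01  0.   -0.01  0.   -0.01  0.02] q6 -1.03 F [-0.2 -0.6  0.2] gap 1.002 t 25.8
```

View pics/l2o.png

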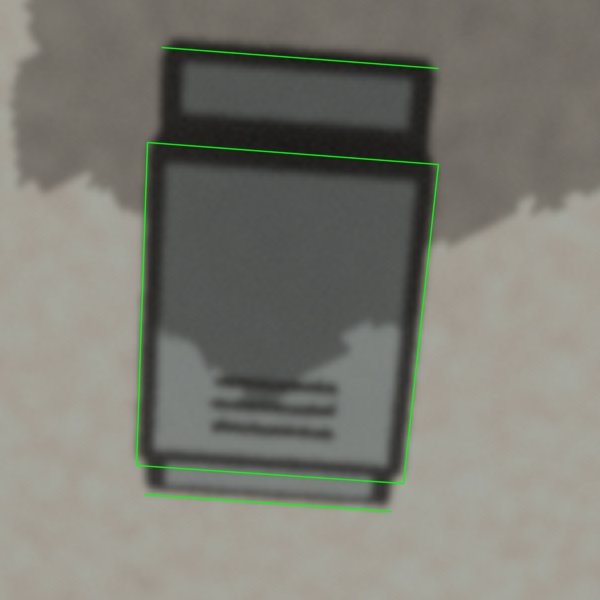

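```bash
python3 go.py 605 112.5 88.5 58.5
```

```text
[-0.01  0.    0.42 -0.15  0.11  3.73] q6 -1.03 F [-0.2 -0.6  0.2] gap 1.002 t 25.8
```

Call:
step_arm --pt "0 0 0.42 -0.15 0.11 1.2 -1" --pt "0 0 0.42 -0.15 0.11 2.4 -1" --pt "0 0 0.42 -0.15 0.11 3.3 -1" --pt "0 0 0.42 -0.15 0.11 3.73 -1" --pt "0 0 0.42 -0.15 0.11 3.73 -0.8" --grip_force 50

```text
clock: 26.42
eef_pos: [605.0, 112.4, 88.4]
orientation: [-0.001, 0.873, 0.489, -0.001]
force: [-0.2, -0.5, 0.5]
finger_gap: 0.902
```

Call:
step_arm --pt "0 0 0 0 0 0 -0.5" --pt "0 0 0 0 0 0 0" --pt "0 0 0 0 0 0 1" --pt "0 0 0 0 0 0 1" --pt "0 0 0 0 0 0 1"

```text
clock: 27.05
eef_pos: [605.5, 112.4, 90.0]
orientation: [-0.0, 0.873, 0.489, 0.0]
force: [-1.7, 0.1, 7.6]
finger_gap: 0.642
```

Call:
step_arm --pt "0 0 0 0 0 -0.2 1" --pt "0 0 0 0 0 -0.6 1" --pt "0 0 0 0 0 -1.4 1" --pt "0 0 0 0 0 -2.6 1" --pt "0 0 0 0 0 -4 1"

```text
clock: 27.68
eef_pos: [605.1, 112.3, 211.6]
orientation: [-0.0, 0.873, 0.489, 0.0]
force: [0.3, 0.1, -4.0]
finger_gap: 0.64
```

```bash
python3 go.py 647 -108.7 215 -90.6;python3 go.py 647 -108.7 215 89.4; python3 -c "
from h import *; print(state()['qpos'])"
```

```text
[-0.   -0.   -3.09 -5.55  5.04 -0.12] q6 -0.96 F [ 0.3  0.1 -4. ] gap 0.64 t 27.7
[-0.   -0.   -3.09 -5.55  5.04 -0.12] q6 -0.96 F [ 0.3  0.1 -4. ] gap 0.64 t 27.7
[ 5.83390226e-02  2.79323570e-01  1.47028539e+00  3.06596163e-04
  1.39202199e+00 -9.62676768e-01]
```

Call:
step_arm --pt "0 0 -0.6 -1.1 1.2 -0.3 1" --pt "0 0 -1.3 -2.3 2.6 -0.3 1" --pt "0 0 -2 -3.5 4 -0.3 1" --pt "0 0 -2.7 -4.7 5.5 -0.3 1" --pt "0 0 -3.09 -5.55 6.8 -0.3 1"

```text
clock: 28.3
eef_pos: [692.3, -138.5, 221.4]
orientation: [0.0, 0.71, 0.704, 0.0]
force: [-0.3, 0.6, -3.1]
finger_gap: 0.642
```

```bash
python3 go.py 725 -109.5 220 89.4; cat >> fit.py <<'E'
S['bay']=rect(0,110,66,62)
S['bay3']=rect(0,110,66,62,(1,))
E
python3 snap1.py r2 bay 647 -108.7 -.011;  python3 - <<'E'
from ov import *
v=[load('r2')]
for b in ('bay','bay3','radio_s'): print(b,*[np.round(a,3) for a in fit((647,-108.7,-.011),S[b],v,8,.05,9,11)])
print(imaging.pinpoint('wrist','catch_tab')[:2],imaging.pinpoint('scene','catch_tab')[:1])
im=imaging.camera('side');cm=cam('side')
for r in imaging.pinpoint('side','catch_tab')[:2]: print(r['confidence'],onz(cm,[np.array(r['centre'])[::-1]*[560,420]],82))
for r in imaging.pinpoint('wrist','catch_tab')[:2]: print(r['confidence'],onz(v[0][1],[np.array(r['centre'])[::-1]*[560,420]],82))
E
python3 go.py 647 -108.7 175 89.4
```

```text
[ 0.   -0.    0.01  0.98  1.08  0.05] q6 -1.87 F [-0.3  0.6 -3.1] gap 0.642 t 28.3
bay [ 6.46867e+02 -1.09599e+02 -3.20000e-02] 22329
bay [ 6.46867e+02 -1.09599e+02 -3.20000e-02] 22329.228
bay3 [ 6.36402e+02 -1.09422e+02 -9.00000e-03] 19383.451
radio_s [ 6.09748e+02 -1.09771e+02  1.00000e-02] 12638.261
[] [{'centre': [0.6195, 0.4007], 'confidence': 0.91}]
0.65 [[ 538.1636599  -106.80708804   82.        ]]
[-0.   -0.   -0.    0.88 -1.5   1.53] q6 -1.86 F [-0.6  0.2 -3.2] gap 0.636 t 28.6
```

Call:
step_arm --pt "0 0 -0.02 0.5 -0.8 0 1" --pt "0 0 -0.02 0.88 -1.5 0.2 1" --pt "0 0 -0.02 0.88 -1.5 0.7 1" --pt "0 0 -0.02 0.88 -1.5 1.3 1" --pt "0 0 -0.02 0.88 -1.5 1.53 1"

```text
clock: 29.22
eef_pos: [646.9, -108.3, 173.2]
orientation: [-0.001, 0.71, 0.705, -0.0]
force: [0.5, -1.1, -3.7]
finger_gap: 0.636
```

```bash
python3 go.py 647.2 -109.1 134 89.2
```

```text
[-0.01 -0.01  0.04 -0.03  0.01  1.31] q6 -1.85 F [ 0.5 -1.1 -3.7] gap 0.636 t 29.2
```

Call:
step_arm --pt "0 0 0 -0.03 0.01 0.3 1" --pt "0 0 0 -0.03 0.01 0.6 1" --pt "0 0 0 -0.03 0.01 0.9 1" --pt "0 0 0 -0.03 0.01 1.1 1" --pt "0 0 0 -0.03 0.01 1.25 1"

```text
clock: 29.85
eef_pos: [647.2, -109.3, 135.4]
orientation: [-0.001, 0.71, 0.705, -0.0]
force: [0.4, 0.0, -4.0]
finger_gap: 0.636
```

Call:
step_arm --pt "0 0 0 0 0 0.04 1" --pt "0 0 0 0 0 0.08 1" --pt "0 0 0 0 0 0.1 1" --pt "0 0 0 0 0 0.1 1" --pt "0 0 0 0 0 0.1 1"

```text
clock: 30.48
eef_pos: [647.2, -109.2, 132.5]
orientation: [-0.001, 0.71, 0.705, -0.0]
force: [0.4, -0.0, -3.8]
finger_gap: 0.641
```

Call:
step_arm --pt "0 0 0 0 0 0.02 1" --pt "0 0 0 0 0 0.04 1" --pt "0 0 0 0 0 0.05 1" --pt "0 0 0 0 0 0.05 1" --pt "0 0 0 0 0 0.05 1"

```text
clock: 31.1
eef_pos: [647.2, -109.2, 132.0]
orientation: [-0.001, 0.709, 0.705, -0.0]
force: [-6.4, 1.3, 9.2]
finger_gap: 0.64
```

Call:
step_arm --pt "0 0 0 0 0 0 -0.4" --pt "0 0 0 0 0 0 -0.6" --pt "0 0 0 0 0 0 -0.6" --pt "0 0 0 0 0 -0.6 -0.6" --pt "0 0 0 0 0 -1.6 -0.6"

```text
clock: 31.72
eef_pos: [647.1, -109.2, 180.8]
orientation: [-0.001, 0.71, 0.705, -0.0]
force: [0.6, 0.0, 0.4]
finger_gap: 0.798
```

Call:
step_arm --pt "0 0 0 0 -0.5 -0.5 0" --pt "0 0 0 0 -1.5 -0.5 1" --pt "0 0 0 0 -3 -0.5 1" --pt "0 0 0 0 -4.2 -0.5 1" --pt "0 0 0 0 -4.2 -0.5 1"

```text
clock: 32.35
eef_pos: [519.8, -108.4, 197.8]
orientation: [-0.001, 0.71, 0.704, -0.0]
force: [0.7, -0.1, 0.7]
finger_gap: 0.004
```

```bash
python3 go.py 518 -107.8 143.5 89.4; python3 - <<'E'
from h import *
s=state(); print(s['qpos']); T=T_tool(s); print(T[:3,1])
im=imaging.camera('side');cm=cam('side')
for n,z in (('catch_tab',82),('pack_large',42)):
  for r in imaging.pinpoint('side',n)[:2]: print(n,r['confidence'],onz(cm,[np.array(r['centre'])[::-1]*[560,420]],z))
E
```

```text
[-0.01 -0.    0.02  0.02 -0.06  1.81] q6 -1.91 F [ 0.7 -0.1  0.7] gap 0.004 t 32.4
[-3.50767153e-01  1.20012678e-01  1.69039416e+00  1.87404733e-04
  1.33223564e+00 -1.91424197e+00]
[ 9.99972444e-01 -7.36557881e-03 -9.27218558e-04]
catch_tab 0.83 [[ 538.26993488 -114.06996031   82.        ]]
pack_large 0.73 [[ 647.96412405 -113.95230435   42.        ]]
pack_large 0.63 [[ 489.48496443 -277.84214286   42.        ]]
```

Call:
step_arm --pt "0 0 0 0 -0.08 0.5 1" --pt "0 0 0 0 -0.08 1 1" --pt "0 0 0 0 -0.08 1.4 1" --pt "0 0 0 0 -0.08 1.7 1" --pt "0 0 0 0 -0.08 1.81 1"

```text
clock: 33.12
eef_pos: [519.3, -108.4, 142.1]
orientation: [-0.001, 0.71, 0.705, -0.0]
force: [0.5, -0.1, 0.6]
finger_gap: -0.003
```

Call:
step_arm --pt "0 0 0 0 0.2 0 1" --pt "0 0 0 0 0.4 0 1" --pt "0 0 0 0 0.6 0 1" --pt "0 0 0 0 0.8 0 1" --pt "0 0 0 0 0.9 0 1"

```text
clock: 33.75
eef_pos: [546.7, -108.7, 142.1]
orientation: [-0.001, 0.71, 0.705, -0.0]
force: [-2.3, -1.3, 0.6]
finger_gap: -0.001
```

Call:
step_arm --pt "0 0 0 0 0.04 0 1" --pt "0 0 0 0 0.08 0 1" --pt "0 0 0 0 0.12 0 1" --pt "0 0 0 0 0.15 0 1" --pt "0 0 0 0 0.15 0 1"

```text
clock: 34.38
eef_pos: [551.0, -108.7, 142.1]
orientation: [-0.001, 0.71, 0.705, -0.0]
force: [-4.2, -1.7, 2.2]
finger_gap: -0.002
```

Call:
step_arm --pt "0 0 0 0 0.03 0 1" --pt "0 0 0 0 0.06 0 1" --pt "0 0 0 0 0.08 0 1" --pt "0 0 0 0 0.1 0 1" --pt "0 0 0 0 0.1 0 1"

```text
clock: 35.0
eef_pos: [551.7, -108.7, 141.8]
orientation: [-0.004, 0.709, 0.705, -0.003]
force: [-29.3, -1.2, 14.5]
finger_gap: 0.007
```

Call:
step_arm --pt "0 0 0 0 -0.2 0 1" --pt "0 0 0 0 -0.5 0 1" --pt "0 0 0 0 -0.7 -0.5 1" --pt "0 0 0 0 -0.7 -1.5 1" --pt "0 0 0 0 -0.7 -3 1"

```text
clock: 35.62
eef_pos: [531.0, -108.5, 233.3]
orientation: [-0.004, 0.709, 0.705, -0.003]
force: [0.4, -0.3, -0.5]
finger_gap: 0.0
```

Call:
step_arm --pt "0 0 0 0 1 0 0" --pt "0 0 0 0 2 0 -1" --pt "0 0 0 0 3.6 0 -1" --pt "0 0 0 0 5 0 -1" --pt "0 0 0 0 5 0 -1"

```text
clock: 36.25
eef_pos: [682.6, -109.4, 231.8]
orientation: [-0.004, 0.709, 0.705, -0.003]
force: [-1.2, 0.3, 0.2]
finger_gap: 0.999
```

```bash
python3 - <<'E'
from ov import *
s=state(); print(s['eef_pos'],s['force']); im=imaging.camera('wrist'); cv2.imwrite('pics/z1.png',im); pickle.dump(cam('wrist',s),open('pics/z1.pkl','wb'))
G,Y=(0,255,0),(0,0,255)
it=[((647.1,-109.1,-.012),rect(0,110,66,62),G),((647.1,-109.1,-.012),rect(-65,52,62,66),Y)]
o=panel('z1',it,(610,-109,62),110,3)[:600,:660]; o=cv2.resize(np.clip(o*1.5,0,255).astype(np.uint8),(440,400))
b=imaging.camera('scene'); cm=cam('scene')
for n in ('pack_slim','pack_square','pack_large','catch_tab','mug'):
  for r in imaging.pinpoint('scene',n)[:1]: print(n,r['confidence'],np.round(onz(cm,[np.array(r['centre'])[::-1]*[560,420]],{'pack_slim':52,'pack_square':38,'pack_large':42,'catch_tab':82,'mug':0}[n])[0],1))
b=cv2.resize(b[190:370,70:440],(760,370))
f=np.zeros((600,780,3),np.uint8); f[:370,:760]=b
o2=cv2.resize(o,(253,230)); f[370:,:253]=o2
q=panel('z1',[],(610,-109,62),110,3); q=cv2.resize(np.clip(q.astype(float)*2,0,255).astype(np.uint8),(500,500))[130:360]; f[370:,270:770]=q
cv2.imwrite('pics/zf.png',f)
E
```

```text
[ 682.56491548 -109.42560067  231.76067109] [-1.17441101  0.25346175  0.1537127 ]
pack_slim 0.95 [ 351.  -193.5   52. ]
pack_square 0.79 [ 514.1 -319.3   38. ]
pack_large 0.81 [ 640.5 -111.4   42. ]
catch_tab 0.92 [ 570.3 -110.5   82. ]
mug 0.6 [431.7  -2.7   0. ]
```

View pics/zf.png

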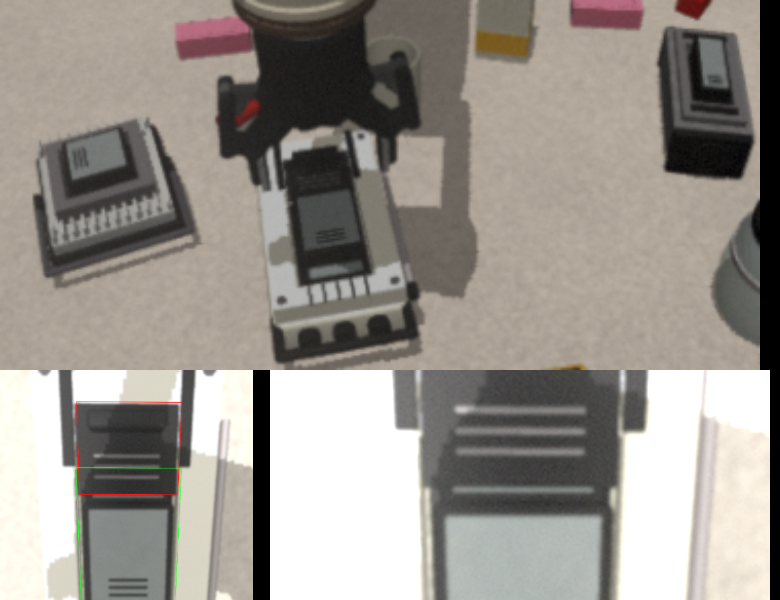

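```bash
python3 -c "
from workcell import order,readout
s=readout.observe(); print(s['clock'],s['joint_vel'].max()); print(order.sign_off())"
```

```text
36.6 0.005814837144831968
the job is handed in; nothing more can be done
None
```

I took the stack apart and seated all three packs: slim in the speaker, square in the floodlight and large in the radio. I slid the radio's catch back about 25 mm before lowering the large pack in. Afterwards I pushed it home until it hit the end stop at about 29 N. The job was handed in at 36.6 s with the gripper open, about 100 mm above the radio's back, touching nothing.

**Last checks**
- **Packs:** Each pack met its bay floor within about 0.2 mm of the expected height, with at most 15 N of contact. Close pictures from above show slim and square lying flat with an even rim.
- **Catch:** The last picture shows the catch plate on its computed home outline, over the end of the large pack.
- **Mug:** The arm never came near it. In the last scene picture it is half hidden behind the gripper. The network placed it about 12 mm from its first reading, at only 0.6 confidence.

**Checks that disagreed**
- The edge fits on the seated slim and square packs locked onto the wrong edges. I judged those two from the pictures and contact heights instead.
- In the last scene check, the slim-pack detector reported a pink look-alike.
- The network's estimate for the large pack was about 6 mm off in x from where the arm released it. The picture and contact height agreed with the arm.

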